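Shut off the hot water in the pipe box

TASK

The sink needs its hot water turned off. Push the mint-green cover of the pipe box sideways off the valves, along its runners right up to its stop (do not lift it), then push the red handle round clockwise until the valve is fully shut, its handle square across the pipe. Leave the blue valve open, and do not disturb the tins, jars, spanner and tape around the box.

Things in the scene. Friction and masses are not known exactly. Their poses are not given: they have to be found in the camera images.
- pipe_box: The pipe box: low white sheet-steel box fixed to the table, 222 mm deep (its x), 522 mm long (its y), rim 116 mm tall. Origin on the table at mid depth, under the partition: y 0 to +250 mm is the open valve well, y 0 to -260 mm is closed by a fixed deck. Its +x points roughly away from the robot; yaw varies. A gauge sticks out 40 mm behind it at y = -130 mm.
- well (a point): Middle of the valve well (box x = 0, y = 125 mm), at the height of the runners (104 mm). Its opening is 186 mm (x, between the runners) by 250 mm (y). Two white plastic pipes (22 mm thick, top at 51 mm) cross it along the box's x at box y = 62 and 158 mm, and outside turn down into the table 138 mm before and behind the box's middle.
- stop (a point): Middle of the end wall (its inner face, box y = -260 mm) that stops the cover, at runner height (104 mm). Two runners along the box's long sides carry the cover; the long walls (inner faces at box x = +-105 mm) rise 12 mm above the runners and guide it.
- cover: The cover: loose mint-green metal sheet, 205 (its x) by 254 (its y) by 5 mm, about 0.7 kg, lying on the runners by gravity alone, 2.5 mm play each side; 2 to 7 N slide it. Origin at the centre of its underside (104 mm up). At the start it lies over the well, centre at box y = 95 to 122 mm; it slides along the box's -y over the deck to its stop, where its centre is at box y = -133 mm.
- cover_handle (a point): Middle of the cover's steel bow handle: a 10 mm thick bar, 100 mm long along the box's x, centred on the cover, its axis 28 mm above the cover's underside (132 mm above the table; top 137 mm), with 18 mm of free space under the bar and a leg at either end.
- hot_lever (a joint): Turn of the red handle of the hot-water valve (rad). 0 = open, handle along its pipe pointing to the box's -x (towards the robot); 1.571 = fully shut, at its stop, handle square across the pipe pointing to the box's +y. It shuts clockwise seen from above, starts between 0 and 0.3, stays where it is left, and takes about 0.35 N m plus some damping (6 to 12 N at the sleeve).
- hot_stem (a point): On the turning axis of the hot valve, 74 mm above the table (mid height of the handle's sleeve), at box x = +15 mm on one of the two pipes (box y = 62 or 158 mm: which one varies). The brass valve body below reaches up to 58 mm above the table and 32 mm either way along the pipe.
- hot_grip (a point): A point in the red sleeve of the hot valve's handle, 55 mm from the turning axis, 74 mm above the table. The sleeve runs from 20 to 75 mm from the axis, is 18 mm wide and 16 mm tall (66 to 82 mm above the table, so its top is 34 mm below the box's rim).
- cold_lever (a joint): Turn of the blue handle of the cold-water valve, which is of the same make; starts between 0 and 0.1 (open).
- cold_stem (a point): As hot_stem, for the cold valve, on the other pipe.
- tin_a: Bystander: a milk tin with a blue label, 76 mm across, 82 mm tall, standing; origin under its centre.
- tin_b: Bystander: a milk tin like tin_a.
- tin_c: Bystander: a milk tin like tin_a.
- jar_red: Bystander: a glass jar with red contents and a gold lid, 72 mm across, 102 mm tall, standing; origin under its centre.
- jar_green: Bystander: a glass jar with green contents and a white lid, 72 mm across, 102 mm tall, standing; origin under its centre.
- wrench: Bystander: a dark steel spanner, 200 mm long, lying on the table along its own x axis; origin under its middle.
- tape: Bystander: a roll of brown tape, 90 mm across, 45 mm tall, lying flat; origin under its centre.

How it is judged:
On the way, in this order (a step that is already met when the one before it is completed fails the run):
1. the cover is slid aside, up to its stop (y of cover in the frame of pipe_box below -0.115 m and z of cover in the frame of pipe_box between 0.098 and 0.11 m and angle between cover's own z axis and vertical below 0.04 rad), for 0.2 s.
2. the red handle is pushed fully shut (value of joint hot_lever above 1.46 rad), for 0.2 s.
At the end, for the whole second after the job is handed in: The cover lies flat and at rest on the runners within 18 mm of its stop over the deck (its centre below y = -115 mm in the box's frame), the red handle is within 0.11 rad (6 degrees) of fully shut (above 1.46 rad), and the blue one still open (below 0.25 rad) (all of step 1 and linear speed of cover below 0.01 m/s and value of joint hot_lever above 1.46 rad and value of joint cold_lever below 0.25 rad); the robot touches nothing.
It fails at once if the cover was lifted or tipped off its runners (z of cover in the frame of pipe_box above 0.116 m or angle between cover's own z axis and vertical above 0.12 rad).
It fails at once if the blue valve was turned (beyond 0.25 rad) (value of joint cold_lever above 0.25 rad).
It fails at once if a tin, a jar, the spanner or the tape was moved by more than 20 mm or tipped (distance of any of tin_a, tin_b, tin_c, jar_red, jar_green, wrench, tape from where it was at the start of the episode above 0.02 m or angle between any of tin_a, tin_b, tin_c, jar_red, jar_green, wrench, tape's own z axis and vertical above 0.3 rad).
It also fails if it takes over 54 s, if anything falls off the work surface, if the arm or the gripper's body presses on something with over 40 N, if the wrist force passes 120 N, or if a joint passes its speed limit or range.

ROBOT

A 6-joint arm with a two-finger parallel gripper is mounted at the origin on the work surface. World frame = base frame: x ahead of the robot, y to its left, z up, the work surface at z = 0. Lengths are in m, angles in rad, forces in N, time in s.
With the tool pointing down it reaches from about 0.4 to 0.925 m from the base axis. Payload 12.5 kg.
Tool frame: the origin (TCP) lies on the mounting face of the last link; the fingertips stand 190 mm ahead of it and the grasp point (between the pads) lies 171 mm ahead of it; z points along the fingers, x is the direction in which the jaws open and shut, and the axes are right-handed (so a half turn about z gives the same grasp; the last joint's range is limited). The gripper opens to 95 mm and grips with 3 to 60 N. Pads are 20 mm wide; open, the fingers measure 119 mm over their backs; the gripper's body (75 mm by 180 mm) begins 59 mm behind the grasp point.
Start: joints at [1.026, 0.491, 1.559, -0, 1.092, -0.106], TCP at [0.266, 0.566, 0.405] pointing down, gripper open.
Joint ranges: [-3.1, 3.1], [-0.84, 2.19], [0.05, 2.79], [-1.13, 4.28], [0.06, 2.93], [-2.69, 2.69]. Speed limits (rad/s): [2.22, 2.22, 2.79, 3.14, 3.14, 3.14].

INTERFACE

Orientations are given as a unit quaternion [x, y, z, w].
In Python, from workcell import reach, move_linear, move_j, let_go, close, wait, inverse_kinematics, camera, Unreachable, hand_in, get_time_s, get_joints, get_dq, get_effort, get_ee_pos, get_tcp_rot, get_wrist_force, get_moment, get_gripper_width gives the robot as it stands. Calls block until the motion is done:
- reach(position, orientation): joint-space move of the TCP to a pose.
- move_linear(position, ori=None, speed=0.15): straight line of the TCP; ori=None keeps the orientation; speed is the mean speed in m/s.
- move_j(angles): joint-space move.
- let_go() and close(newtons=None): open the fingers fully, or close them until they stop; newtons is the grip in N (None keeps the last).
- wait(seconds).
- inverse_kinematics(position, orientation): joint angles nearest the present ones, or None.
- camera(name): name is "side" or "top" or "wrist"; returns a dict with "image" (400x640x3 uint8, blue, green, red), "mtx" (3x3 intrinsics, pixels), "position" and "orientation" of the camera in the world. Camera axes: x right, y down, z forward; pixel columns grow to the right and rows downward; lengths in m; the calibration is good to about 2 mm. The wrist camera is an equidistant fisheye: a pixel r from the principal point sees the ray r / f radians off the axis. A picture is of the moment at which its call begins. There is no depth.
A pose or a line that the arm cannot do raises Unreachable and nothing moves.
- hand_in(): hands the job in, once; it reports no verdict.
Readings, each from a call of its own:
- get_time_s(): time.
- get_joints(): joint angles.
- get_dq(): joint speeds.
- get_effort(): joint torques, N m.
- get_ee_pos(): TCP position.
- get_tcp_rot(): TCP orientation.
- get_wrist_force(): force on the tool from outside, world axes, zero at the start.
- get_moment(): the same for the moment, N m.
- get_gripper_width(): finger opening in m.
Only numpy, scipy, OpenCV 4.12 (cv2) and the standard library are available. Lean on these libraries where they do the work, as an engineer would, in place of code of your own. Each camera call takes 0.05 s, during which the arm holds its last target. There are 200 camera calls.

## Working session

There is one attempt and no reset: what is moved stays moved. The work goes in short steps, each a Python script; the robot and the scene stay as the last script left them, time stands still between calls to the robot, and variables do not carry over. Pictures are saved under pics/ and viewed, about 8 in all and at most 12, crops included, and the job is handed in when it is done.

```bash
mkdir -p pics
cat > h.py <<'E'
import numpy as np, cv2
from scipy.spatial.transform import Rotation as R
from workcell import *
def onplane(c, uv, z):
    uv=np.atleast_2d(uv).astype(float); K=np.array(c["mtx"])
    d=np.c_[(uv-[K[0,2],K[1,2]])/[K[0,0],K[1,1]],np.ones(len(uv))]@R.from_quat(c["orientation"]).as_matrix().T
    p=np.array(c["position"]); return p+d*((z-p[2])/d[:,2])[:,None]
E
python3 - <<'E'
from h import *
for n in("top","side"):
    c=camera(n); cv2.imwrite(f"pics/{n}0.png",c["image"]); np.savez(n+"0.npz",**{k:np.array(v) for k,v in c.items()})
    print(n,c["position"],R.from_quat(c["orientation"]).as_matrix().round(3).tolist(),np.array(c["mtx"]).tolist())
print(get_time_s(),get_gripper_width(),get_tcp_rot())
E
```

```text
top [0.31634481 0.03328004 1.38082684] [[0.002, -0.984, 0.177], [-1.0, -0.006, -0.024], [0.025, -0.177, -0.984]] [[444.0951153054814, 0.0, 318.0683652061736], [0.0, 444.0951153054814, 200.2087433199236], [0.0, 0.0, 1.0]]
side [ 0.01191741 -0.61212314  0.75771714] [[0.77, -0.397, 0.499], [-0.638, -0.493, 0.592], [0.012, -0.774, -0.633]] [[406.8905762806727, 0.0, 317.00205900494143], [0.0, 406.8905762806727, 205.3632610953038], [0.0, 0.0, 1.0]]
0.1 0.09522403899095717 [ 8.44048624e-01  5.36266443e-01 -4.24237683e-04  2.04977279e-04]
```

View pics/top0.png

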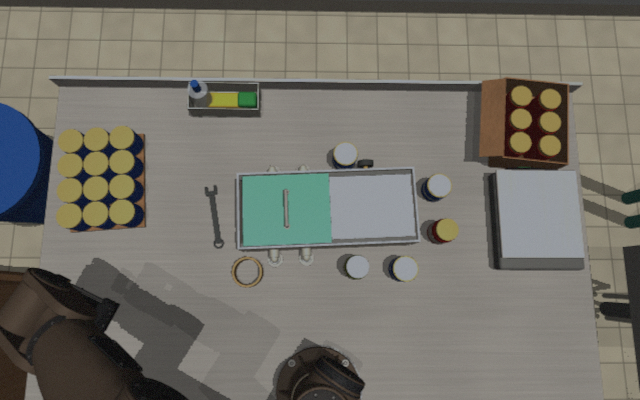

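View pics/side0.png

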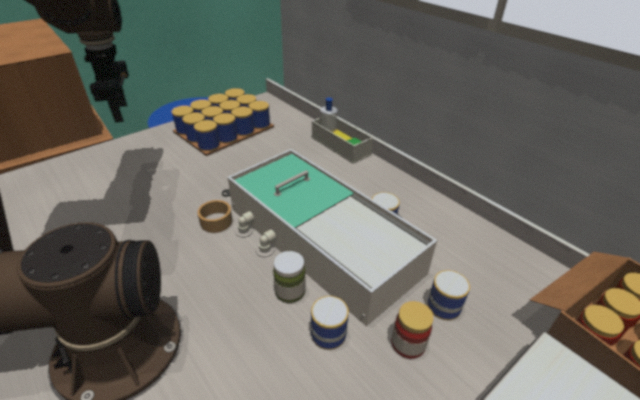

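The top view shows the mint cover at px (243–330, 173–246) with its bow handle at (286, 208) and the deck to its right, so box -y is image right. Nothing stands higher than the cover handle near the path. I'll measure the cover and the bar.

Run:
```python
from h import *
c=dict(np.load("top0.npz")); im=c["image"]; hsv=cv2.cvtColor(im,cv2.COLOR_BGR2HSV)
m=cv2.inRange(hsv,(70,60,60),(95,255,255)); n,l,s,_=cv2.connectedComponentsWithStats(m)
i=1+np.argmax(s[1:,4]); m=(l==i).astype(np.uint8)
ct=max(cv2.findContours(m,0,1)[0],key=cv2.contourArea)[:,0]
W=onplane(c,ct,0.109); (cx,cy),(w,h),a=cv2.minAreaRect((W[:,:2]*1000).astype(np.float32)); print("cover",cx,cy,w,h,a)
# bar: hole in the filled contour
f=np.zeros_like(m); cv2.drawContours(f,[ct[:,None]],-1,1,-1)
f=cv2.erode(f,np.ones((9,9)))&(1-m); n,l,s,ce=cv2.connectedComponentsWithStats(f); print(s[1:].tolist(),ce[1:])
i=1+np.argmax(s[1:,4]); b=np.argwhere(l==i)[:,::-1]; B=onplane(c,b,0.137)[:,:2]*1000
print("bar",cv2.minAreaRect(B.astype(np.float32)),B.mean(0))
# box rim corners read off the picture
print(onplane(c,[(237,171),(414,168),(418,243),(237,249)],0.116).round(4).tolist())
```

```text
cover 519.4776611328125 95.81866455078125 205.33941650390625 253.9972381591797 2.483433723449707
[[283, 189, 7, 40, 168]] [[285.74404762 208.33928571]]
bar ((515.7734985351562, 93.86339569091797), (112.11431121826172, 14.467806816101074), 2.426456928253174) [516.01668534  94.54024635]
[[0.6287, 0.2391, 0.116], [0.6418, -0.2803, 0.116], [0.4209, -0.2837, 0.116], [0.4021, 0.2314, 0.116]]
```

```bash
cat >> h.py <<'E'
YAW=0.040; C0=np.array([0.5195,0.0958]); CY=0.116   # cover centre at start, its box y
ex=np.array([np.cos(YAW),np.sin(YAW)]); ey=np.array([-np.sin(YAW),np.cos(YAW)])
O=C0-CY*ey
def box(x,y): return O+x*ex+y*ey
def tobox(p): d=np.asarray(p)[:2]-O; return np.array([d@ex,d@ey])
def down(psi): return (R.from_euler("z",psi)*R.from_euler("x",np.pi)).as_quat()
def tip(x,y,z): return [*box(x,y),z+0.19]
E
python3 - <<'E'
from h import *
q=down(YAW)
for s in (0,np.pi,np.pi/2,-np.pi/2): print(s,inverse_kinematics(tip(0,CY+.04,.2),down(YAW+s)))
close(20); print("w",get_gripper_width())
js=[inverse_kinematics(tip(0,CY+.04,.2),down(YAW+s)) for s in(0,np.pi)]
s=min((k for k in(0,1) if js[k] is not None),key=lambda k:abs(js[k][5])); q=down(YAW+s*np.pi); print("s",s)
reach(tip(0,CY+.042,.2),q); move_linear(tip(0,CY+.042,.117),speed=.1)
f0=np.array(get_wrist_force()); print(get_time_s(),f0)
y=CY+.042
for t in (CY+.02,CY+.01,CY-.02):
    move_linear(tip(0,t,.117),speed=.06); print(t,(np.array(get_wrist_force())-f0).round(1))
c=camera("top"); cv2.imwrite("pics/top1.png",c["image"][140:280,200:460].repeat(3,0).repeat(3,1)); print(get_time_s())
E
```

```text
0 [ 1.32983266e-01  3.80968313e-01  1.79627162e+00 -4.44089210e-16
  9.64352722e-01  9.29832663e-02]
3.141592653589793 None
1.5707963267948966 [ 1.32983266e-01  3.80968313e-01  1.79627162e+00 -4.44089210e-16
  9.64352722e-01 -1.47781306e+00]
-1.5707963267948966 [ 1.32983266e-01  3.80968313e-01  1.79627162e+00 -4.44089210e-16
  9.64352722e-01  1.66377959e+00]
w 0.0002325583261724203
s 0
4.4083 [-0.0447996  -0.34836278  0.61059402]
0.136 [-0.3 -0.  -0.1]
0.126 [ 0.9 -0.2 -0.7]
0.096 [ 0.9 -0.1 -1.4]
5.9417
```

View pics/top1.png

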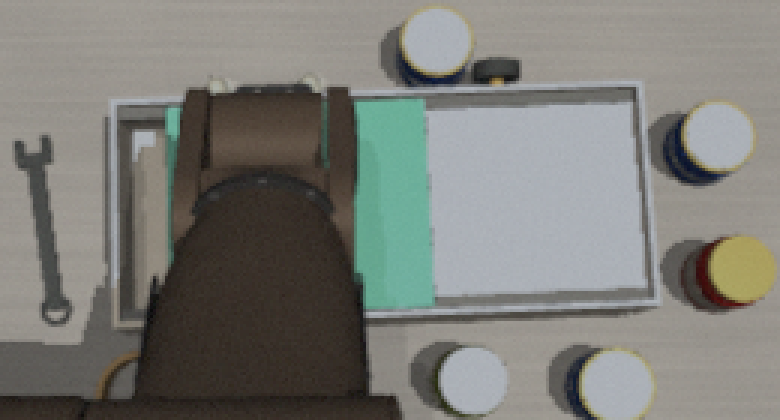

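The cover is sliding: its right edge has moved from px 330 to about 344. I'll keep pushing to the stop.

Run:
```python
from h import *
f0=np.array(get_wrist_force())
move_linear(tip(0,-.098,.117),speed=.09)
y=-.098
while y>-.135:
    y-=.003; move_linear(tip(0,y,.117),speed=.03); f=(np.array(get_wrist_force())-f0)
    print(round(y,3),f.round(1),tobox(get_ee_pos())[1].round(4))
    if f[:2]@ey>12: break
move_linear(tip(0,y+.03,.117),speed=.1)
move_linear(tip(0,y+.03,.26),speed=.2)
reach(tip(-.1,.36,.26),get_tcp_rot())
c=camera("top"); cv2.imwrite("pics/top2.png",c["image"][140:280,200:460].repeat(3,0).repeat(3,1)); np.savez("top2.npz",**{k:np.array(v) for k,v in c.items()}); 
hsv=cv2.cvtColor(c["image"],cv2.COLOR_BGR2HSV)
m=cv2.inRange(hsv,(70,60,60),(95,255,255)); n,l,s,_=cv2.connectedComponentsWithStats(m)
b=np.argwhere(l==1+np.argmax(s[1:,4]))[:,::-1]; r=cv2.minAreaRect((onplane(c,b,.109)[:,:2]*1000).astype(np.float32)); print(r,tobox(np.array(r[0])/1000))
print(get_time_s())
```

```text
-0.101 [ 1.4  1.9 -0.2] -0.101
-0.104 [1.7 2.3 0.6] -0.1041
-0.107 [0.8 1.5 0.1] -0.1071
-0.11 [0.7 1.3 0.2] -0.1101
-0.113 [1.3 1.  0. ] -0.1131
-0.116 [-1.6 11.3  3.5] -0.1151
-0.119 [-0.9 29.3  9.1] -0.1163
((528.9586181640625, -151.84117126464844), (203.39512634277344, 253.29261779785156), 2.611011266708374) [-0.00045195 -0.13182133]
13.05
```

View pics/top2.png

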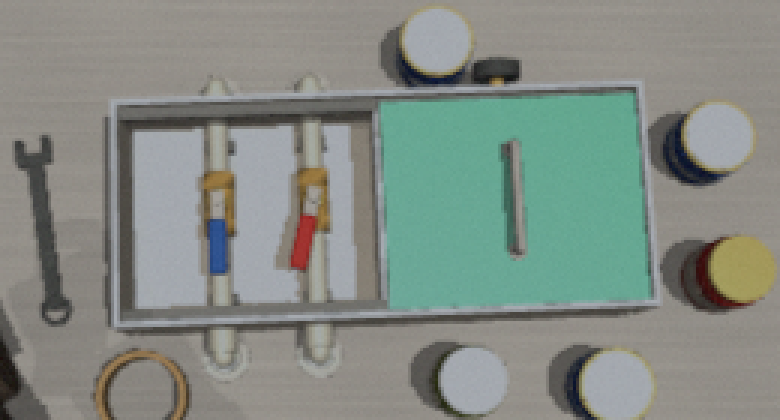

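The cover is at its stop (centre at box y = -0.132). The hot valve is on the near pipe at y = 62, with red px (303, 240), and its lever is already turned slightly. Next I'll measure red and sweep the handle round.

```bash
cat >> h.py <<'E'
def lev(c,hot):
    hsv=cv2.cvtColor(c["image"],cv2.COLOR_BGR2HSV); hsv[:140]=0; hsv[280:]=0; hsv[:,:235]=0; hsv[:,340:]=0
    m=cv2.inRange(hsv,(0,150,80),(6,255,255))|cv2.inRange(hsv,(174,150,80),(180,255,255)) if hot else cv2.inRange(hsv,(105,130,60),(130,255,255))
    n,l,s,_=cv2.connectedComponentsWithStats(m); b=np.argwhere(l==1+np.argmax(s[1:,4]))[:,::-1]
    P=onplane(c,b,.081)[:,:2]; g=tobox(P.mean(0)); r=cv2.minAreaRect((P*1000).astype(np.float32)); d=g-[.015,.062 if hot else .158]
    return g.round(4),np.hypot(*d).round(4),np.arctan2(d[1],-d[0]).round(3),np.round(r[1]),r[2]
E
python3 - <<'E'
from h import *
c=dict(np.load("top2.npz")); print(lev(c,1),lev(c,0))
E
```

```text
(array([-0.0317,  0.0745]), np.float64(0.0484), np.float64(0.261), array([15., 52.]), 79.20879364013672) (array([-0.0327,  0.1587]), np.float64(0.0477), np.float64(0.015), array([51., 12.]), 1.1864538192749023)
```

```bash
cat > push.py <<'E'
from h import *
def pose(th,off,z=.068,r=.052):
    x,y=np.array([.015,.062])+r*np.array([-np.cos(th),np.sin(th)])-off*np.array([np.sin(th),np.cos(th)])
    return tip(x,y,z),down(YAW-th)
E
python3 - <<'E'
from push import *
reach(*pose(.25,.032,.17))
move_linear(pose(.25,.032)[0],speed=.1)
f0=np.array(get_wrist_force()); print(get_time_s(),f0.round(1))
for th in np.r_[.25,np.arange(.35,1.46,.1),np.arange(1.48,1.66,.03)]:
    p,q=pose(th,.019); move_linear(p,q,speed=.05); f=np.array(get_wrist_force())-f0
    n=f[:2]@(-(np.sin(th)*ex+np.cos(th)*ey)); print(round(th,2),f.round(1),n.round(1))
    if n>30 or np.linalg.norm(f)>35: break
print(get_time_s())
move_linear(pose(th,.045)[0],speed=.1); move_linear(pose(th,.045,.25)[0],speed=.2)
reach(tip(-.1,.36,.26),down(YAW))
c=camera("top"); cv2.imwrite("pics/top3.png",c["image"][140:280,200:460].repeat(3,0).repeat(3,1)); print(lev(c,1),lev(c,0),get_time_s())
E
```

```text
15.475 [-0.2  0.3 -0.5]
0.25 [-0.7 -0.6  0.2] 0.7
0.35 [ 0.9 -1.1  0.4] 0.8
0.45 [-1.1 -2.2  2.3] 2.5
0.55 [-2.8 -3.1  2.9] 4.1
0.65 [-3.2 -1.9  3. ] 3.4
0.75 [-3.5 -1.6  2.2] 3.5
0.85 [-5.7 -0.8  2.1] 4.7
0.95 [-6.1  0.4  2.6] 4.6
1.05 [-5.6  0.5  2. ] 4.5
1.15 [-5.3  0.4  1.1] 4.5
1.25 [-6.8  1.2  0.8] 5.9
1.35 [-5.4  3.2  1.5] 4.4
1.45 [-6.4  2.4  0.6] 5.9
1.48 [-6.8  4.3  2.6] 6.2
1.51 [-7.2  4.8  1.5] 6.7
1.54 [-7.1  4.   1.1] 6.8
1.57 [-6.8  5.4  1.1] 6.6
1.6 [-7.5  6.   1.2] 7.4
1.63 [-13.7   3.8   7.2] 13.8
20.4833
(array([0.0142, 0.1112]), np.float64(0.0492), np.float64(1.554), array([15., 47.]), 0.33735191822052) (array([-0.0327,  0.1587]), np.float64(0.0477), np.float64(0.015), array([51., 12.]), 1.1864538192749023) 23.05
```

View pics/top3.png

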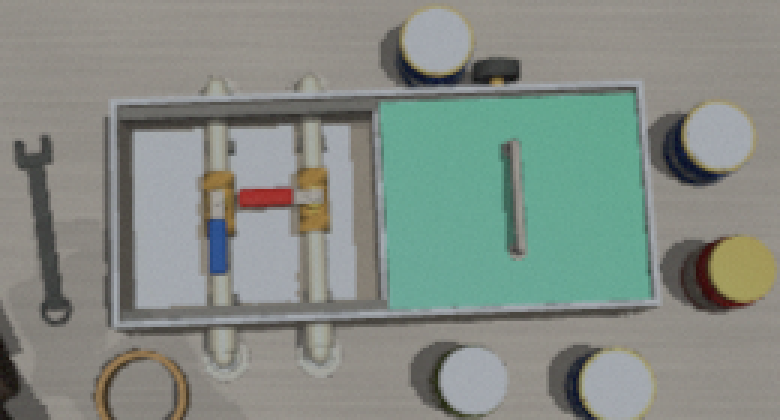

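The red handle now lies square across its pipe at px (237–295, 197). The blue handle, cover and bystanders have not moved, and the arm is clear.

```bash
python3 -c "
from h import *
print(get_wrist_force(),get_time_s()); hand_in()"
```

```text
[-0.41831559 -0.6605757   0.04438932] 23.05
the job is handed in; nothing more can be done
```

The job is done and handed in at 23 s. I used closed fingers on the bow handle to push the cover along its runners to the stop, then swept the red handle clockwise until it was shut.

Last checks:
- **Cover:** the top camera put its centre at box y ≈ -0.132 m, against -0.133 m at the stop. The pushing force rose to 29 N there, and the cover looked flat and unchanged in the last picture. I did not measure its height or tilt directly.
- **Red handle:** its centre gave 1.554 rad, just short of the 1.571 rad stop. The outline's angle suggested about 1.61 rad, so the two readings differ by roughly 0.05 rad, but both are well above 1.46. The pushing force rose from 7 N to 14 N at the end, which fits reaching the stop, though I did not press harder to confirm it.
- **Blue handle:** 0.015 rad, the same before and after.
- **Tins, jars, spanner and tape:** by eye, they had not moved between the pictures.
- **Arm:** clear of everything at hand-in, with the wrist force under 1 N.

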